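# Unscrew a record clamp of unknown thread hand

## Robot

A 7-joint arm with a two-finger parallel gripper is mounted at the origin on the work surface. World frame = base frame: x ahead of the robot, y to its left, z up, the work surface at z = 0. Lengths are in m, angles in rad, forces in N, time in s.
With the tool pointing down it reaches from about 0.425 to 0.925 m from the base axis. Payload 6.8 kg.
Tool frame: the origin (TCP) lies between the finger pads; the fingertips stand 17 mm ahead of it and the grasp point (between the pads) lies 2 mm behind it; z points along the fingers, x is the direction in which the jaws open and shut, and the axes are right-handed (so a half turn about z gives the same grasp; the last joint's range is limited). The gripper opens to 85 mm and grips with 20 to 120 N. Pads are 22 mm wide; open, the fingers measure 114 mm over their backs; the gripper's body (76 mm by 85 mm) begins 54 mm behind the grasp point. The pads swing forward as they close: fully open they stand 13 mm farther back than shut.
Start: joints at [-1.276, 0.477, 0.022, 1.555, -0.011, 1.109, -0.083], TCP at [0.265, 0.621, 0.223] pointing down, gripper open.
Joint ranges: [-2.96, 2.96], [-0.34, 2.1], [-1.41, 1.46], [0.24, 2.44], [-1.37, 4.51], [0.17, 1.92], [-2.96, 2.96]. Speed limits (rad/s): [2.39, 2.39, 3.14, 3.14, 3.14, 3.14, 3.14].

## Interface

Orientations are given as a unit quaternion [w, x, y, z].
In Python, from station import readout, read_camera, get_calibration, bot, models gives the robot as it stands.
- The arm moves only by the tool carry_out, never from a script. Its argument "deltas" is a list of rows, each a list of 2 entries, a list of its own where there are three numbers: the shift along the tool's x, y, z in cm, then the turn about the tool's z in degrees. A call has 1 to 10 rows; each row is the pose to reach, as a shift and turn from the pose measured when the call began, along the tool's axes at that moment; what a row does not reach only later rows make up. A row lasts 1/8 s, in which the tool goes at most 62.5 mm and 10.7 degrees, less where a joint would pass 70% of its speed; a pose out of reach is approached as far as the arm can. A call with a gripper value outside its range is refused whole. "hand" is the opening, from 0 (shut) to 1 (fully open), set as the call begins (left out, the last holds). The fingers move at their own pace and stop on an object; "newtons" is the grip in N (left out, the last holds). Time passes only in rows, so rows that repeat a pose let the fingers close. It gives the time, the measured TCP pose, the force and the opening at its end, in the units of the state.
- readout.get_obs(): the state, without advancing time (a new reading comes with each control period).
- read_camera(name): name is "scene" or "side" or "wrist"; returns the picture (400x640x3 uint8, red, green, blue); there is no depth.
- get_calibration(name): a dict with "fov_y" (degrees; the focal length in pixels is half the picture's height over the tangent of half this angle, whatever the lens; pixels are square), "cx", "cy" (the principal point, pixels), "world_from_camera" (4x4, takes a point from camera to world coordinates). Camera axes: x right, y down, z forward; pixel columns grow to the right and rows downward; lengths in m; the calibration is good to about 2 mm. A picture is of the moment at which its call begins: read the wrist's pose just before it. get_calibration takes no time and is no camera call; for the wrist camera it gives the pose at the moment of the call.
- bot.hand_in(): hands the job in, once; it reports no verdict.
Trained networks look in the newest picture that a camera, given by its name, has taken for a name from the list of things; names that differ only in an ending like _2 or _b are one class to them, and where a whole thing is asked for, a point or a joint stands for the part that bears it (a point fixed in the world has none). Each returns a list of dicts, best first, with "score" (0 to 1); they miss things now and then, are a little off and sometimes report something else, mostly with a low value. They report only what shows in the picture. A call takes as long as a camera call. They do not tell look-alikes from the thing itself.
- models.spot_in(query, camera): "centre" ([row, column] in pixels, amid what is visible of it).
The state is a dict: "t": time; "q": joint angles; "joint_vel": joint speeds; "joint_torque": joint torques, N m; "eef_pos": TCP position; "tool_rot": TCP orientation; "contact_force": force on the tool from outside, world axes, zero at the start; "torque": the same for the moment, N m; "gripper_width": opening from 0.0 (shut) to 1.0 (fully open).
Only numpy, scipy, OpenCV 4.12 (cv2) and the standard library are available. Lean on these libraries where they do the work, as an engineer would, in place of code of your own. Each camera call takes 0.05 s, during which the arm holds its last target. There are 200 camera calls.

## Task

The screw-down record clamp (aluminium knob with a blue top) has to come off the spindle of the record deck, but nobody knows whether its quick thread is right- or left-handed: try one way and, if it will not give, the other, and once it is unscrewed (well under half a turn) lift it off. Finish while still holding the clamp upright and still in the gripper, about 10 cm above the record, and leave it there in the hand. Leave the pickup arm and the other things around it where they are.

Things in the scene. Friction and masses are not known exactly. Their poses are not given: they have to be found in the camera images.
- clamp: the record clamp: fluted round aluminium knob, 52 mm across (parallel sided), 46 mm tall, blue disc and white radial dash (along its +x) on top; 0.15 to 0.3 kg. Origin at the centre of its underside, z up. It starts screwed home, underside on the record, with 2.5 mm of up-and-down play; pulling it up further meets a hard stop until it is unscrewed.
- spindle: fixed brass spindle, 26 mm tall, hidden in the clamp; origin on its axis at the record top, x along the clamp's x at the start. Quick thread of hidden hand: the wrong way the clamp stops dead within 10 degrees and fingers slip round it; the right way it turns easily, and between 55 and 115 degrees from its start it lifts straight off.
- deck: the record deck: wooden plinth 290 mm (its x) by 360 mm (its y), top at 55 mm, with a 260 mm platter and black record with orange label, top face 78 mm above the bench; it is fixed. Origin on the bench under the plinth's centre; the spindle axis is at y = -30 mm of the deck. Nothing but the clamp stands over the platter.
- headshell (a point): the end of the deck's slim steel pickup arm, parked beside the platter (+y side of the deck), 96 mm above the bench; swings easily, leave alone. The arm runs 180 mm from here along the deck's +x to its tower; highest point about 110 mm above the bench
- adapter: bystander: yellow disc 38 mm across, 10 mm tall, on the corner of the plinth; origin at centre of underside
- screwdriver: bystander: screwdriver with a blue handle lying on the bench
- cleaner: bystander: white bottle 56 mm across, 150 mm tall, standing; origin at centre of underside
- mug: bystander: blue mug 80 mm across, 90 mm tall; origin at centre of underside
- brush: bystander: brush lying on the bench
- weight: bystander: brass weight 44 mm across, 40 mm tall; origin at centre of underside
Things that resemble listed ones, but are neither listed nor needed, are in the scene too. There is more than one size of the clamp; the one meant has the size given above.

How it is judged:
By the outcome, as a careful person would: the job done as asked, in the order asked, and still so for the second after the job is handed in, while the arm keeps its last pose, push and grip.
It also fails if it takes over 42 s, if anything falls off the work surface, if the arm or the gripper's body presses on something with over 40 N, if the wrist force passes 120 N, or if a joint passes its speed limit or range.

## Working session

There is one attempt and no reset: what is moved stays moved. The work goes in short steps, Python scripts to look and compute and a tool call to move; the robot and the scene stay as the last step left them, time stands still between calls to the robot, and variables do not carry over. Pictures are saved under pics/ and viewed, about 8 in all and at most 12, crops included, and the job is handed in when it is done.

Besides the shell and the picture viewer there is one more tool, called after "Emit:" by a JSON object that holds its "method" and its "body", one argument or row to a line. carry_out: Moves the arm, as the interface text tells. Its arguments: {"type":"object","properties":{"deltas":{"type":"array"},"hand":{"type":"number"},"newtons":{"type":"number"}},"required":["deltas"]}

```bash
mkdir -p pics; cat > h.py <<'E'
import numpy as np,cv2
from station import readout, read_camera, get_calibration, bot, models
def K(c):
    f=200/np.tan(np.radians(c['fov_y']/2)); return f
def ray(c,rc,z):
    T=np.array(c['world_from_camera']);f=K(c)
    d=T[:3,:3]@np.array([(rc[1]-c['cx'])/f,(rc[0]-c['cy'])/f,1]);o=T[:3,3]
    return o+d*(z-o[2])/d[2]
def proj(c,p):
    T=np.array(c['world_from_camera']);f=K(c)
    q=T[:3,:3].T@(np.array(p)-T[:3,3]); return [c['cy']+f*q[1]/q[2],c['cx']+f*q[0]/q[2]]
def snap(n,fn):
    im=read_camera(n);cv2.imwrite('pics/'+fn,im[:,:,::-1]);return im
E
python3 - <<'E'
from h import *
o=readout.get_obs();print(o['eef_pos'],o['tool_rot'],o['t'])
for n in ['scene','side']:
    snap(n,n+'0.png');c=get_calibration(n);print(n,c['fov_y'],np.round(c['world_from_camera'],3).tolist(),{k:v for k,v in c.items() if k not in('world_from_camera',)})
    for q in ['clamp','deck','headshell','spindle']:
        for r in models.spot_in(q,n)[:4]: print(q,r,np.round(ray(c,r['centre'],.124),3))
E
```

```text
[0.26438437 0.62041223 0.22244796] [ 5.57482155e-04  8.34257232e-01  5.51374691e-01 -7.14470045e-04] 0.0
scene 42.5499202496451 [[-0.659, 0.523, -0.54, 1.535], [0.752, 0.464, -0.468, 0.824], [0.006, -0.715, -0.699, 1.329], [0.0, 0.0, 0.0, 1.0]] {'fov_y': 42.5499202496451, 'cx': 326.1014258600776, 'cy': 191.31302187364116}
clamp {'centre': [174.5, 325.3], 'score': 0.77} [ 0.543 -0.04   0.124]
clamp {'centre': [151.4, 297.6], 'score': 0.56} [ 0.516 -0.198  0.124]
clamp {'centre': [281.5, 428.3], 'score': 0.35} [0.687 0.477 0.124]
clamp {'centre': [280.5, 462.2], 'score': 0.27} [0.62  0.548 0.124]
deck {'centre': [195.9, 332.5], 'score': 0.87} [0.606 0.047 0.124]
headshell {'centre': [222.8, 341.2], 'score': 0.59} [0.679 0.147 0.124]
side 53.95226129897684 [[0.975, -0.137, 0.174, 0.341], [-0.221, -0.583, 0.781, -0.929], [-0.005, -0.801, -0.599, 0.804], [0.0, 0.0, 0.0, 1.0]] {'fov_y': 53.95226129897684, 'cx': 318.81942563352516, 'cy': 196.77463918706474}
clamp {'centre': [299.3, 295.8], 'score': 0.75} [ 0.41  -0.389  0.124]
clamp {'centre': [210.2, 319.7], 'score': 0.74} [ 0.527 -0.104  0.124]
clamp {'centre': [241.8, 399.8], 'score': 0.48} [ 0.694 -0.272  0.124]
deck {'centre': [226.0, 317.3], 'score': 0.77} [ 0.506 -0.167  0.124]
headshell {'centre': [176.6, 320.9], 'score': 0.74} [0.568 0.057 0.124]
spindle {'centre': [356.5, 369.3], 'score': 0.46} [ 0.52  -0.55   0.124]
```

View pics/scene0.png

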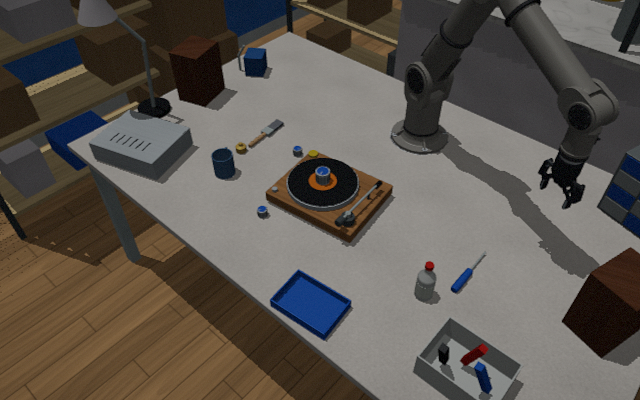

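View pics/side0.png

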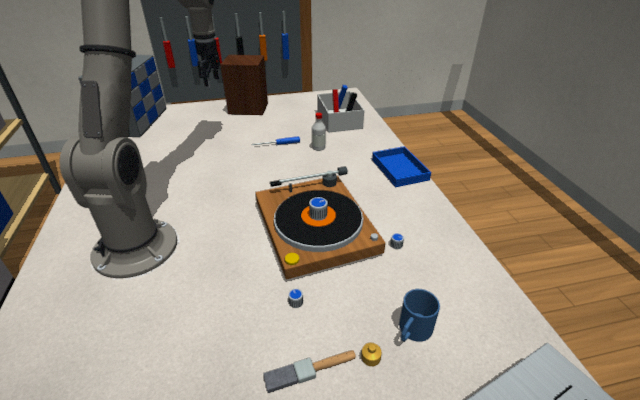

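Candidates for the clamp are the one on the deck (scene [174,323], side [207,319]) and two small blue-topped look-alikes on the bench (scene [151,298], [211,262]; side [298,296], [240,398]). By the description I choose the larger one on the label. I'll measure it and check a crop.

```bash
python3 - <<'E'
from h import *
from scipy.optimize import least_squares
cs={};ob={};crops=[]
for n,(r,c0) in {'scene':(171,323),'side':(203,319)}.items():
    im=cv2.imread(f'pics/{n}0.png');c=get_calibration(n);cs[n]=c
    w=im[r-14:r+14,c0-16:c0+16].astype(int)
    m=((w[...,0]>w[...,2]+50)).astype(np.uint8)
    k,l,st,ce=cv2.connectedComponentsWithStats(m);i=1+np.argmax(st[1:,4])
    hull=cv2.convexHull(np.argwhere(l==i)[:,::-1].astype(np.int32))
    M=cv2.moments(hull);ob[n]=np.array([M['m01']/M['m00']+r-14,M['m10']/M['m00']+c0-16]);print(n,ob[n],st[i],np.round(ray(c,ob[n],.124),4))
    f=im[r-35:r+45,c0-40:c0+40];crops.append(cv2.resize(f,(390,390),interpolation=cv2.INTER_CUBIC))
cv2.imwrite('pics/crop.png',np.hstack(crops))
s=least_squares(lambda p:np.concatenate([np.array(proj(cs[n],p))-ob[n] for n in cs]),[.53,-.07,.124]);print(s.x,s.fun)
E
```

```text
scene [170.43044619 322.30183727] [10 10 12  8 72] [ 0.5341 -0.0617  0.124 ]
side [201.9040404  317.82323232] [  8   9  15   9 114] [ 0.5306 -0.066   0.124 ]
[ 0.53153333 -0.06331274  0.12165593] [-0.07611491  0.14418209  0.05709541  0.11936058]
```

View pics/crop.png

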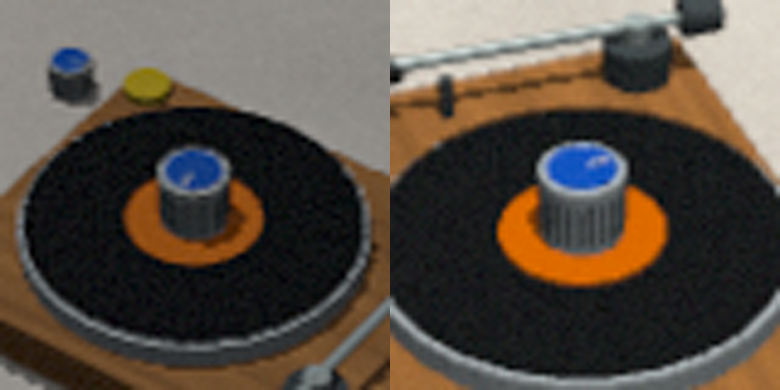

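The crop confirms it: the chosen clamp stands on the orange label, is larger than the bench look-alikes, and triangulates to a top at about (0.532, -0.063, 0.122), where 0.124 was expected. I'm moving above it and turning the tool with the bearing, so that joint 7 stays centred.

Emit:
{"method": "carry_out", "body": {
  "deltas": [
    [[-4,4,-2],7],
    [[-8.4,8.2,-4],15],
    [[-12.6,12.4,-6],22],
    [[-16.8,16.5,-8],30],
    [[-21,20.6,-8],37],
    [[-25.2,24.7,-8],44],
    [[-29.4,28.8,-8],52],
    [[-33.6,33,-8],59],
    [[-37.7,37,-8],66],
    [[-41.9,41.1,-8],74]
  ],
  "hand": 1
}}

```text
t: 1.75
eef_pos: [0.4789, 0.0727, 0.3038]
tool_rot: [-0.0, 0.998, -0.064, 0.0]
contact_force: [1.8, 0.5, -0.0]
gripper_width: 1.0
```

```bash
cat > st.py <<'E'
from h import *
from scipy.spatial.transform import Rotation as R
def st(tgt=None):
    o=readout.get_obs();q=o['tool_rot'];Rm=R.from_quat(list(q[1:])+[q[0]]).as_matrix()
    print('t',o['t'],'p',np.round(o['eef_pos'],4),'q',np.round(o['q'],2),'F',np.round(o['contact_force'],1),'w',o['gripper_width'],'xax',np.round(Rm[:,0],3),'z',np.round(Rm[:,2],3),'yaw',round(np.degrees(np.arctan2(Rm[1,0],Rm[0,0])),1))
    if tgt is not None: print('delta cm',np.round(100*Rm.T@(np.array(tgt)-o['eef_pos']),2))
    return o,Rm
E
python3 - <<'E'
from st import *
st([.532,-.064,.30])
c=get_calibration('wrist');print(np.round(c['world_from_camera'],3).tolist(),c['fov_y'])
E
```

```text
t 1.75 p [0.4789 0.0727 0.3038] q [-0.77  0.07  0.52  1.92 -0.04  1.16 -0.36] F [ 1.8  0.5 -0. ] w 1.000149982762462 xax [ 0.992 -0.127  0.001] z [ 0.001  0.001 -1.   ] yaw -7.3
delta cm [ 7.01 12.88  0.38]
[[0.992, -0.122, -0.035, 0.488], [-0.127, -0.95, -0.284, 0.144], [0.001, 0.286, -0.958, 0.454], [0.0, 0.0, 0.0, 1.0]] 69.69039335685893
```

Emit:
{"method": "carry_out", "body": {
  "deltas": [
    [[2.3,4.3,0],0],
    [[4.6,8.6,0],0],
    [[7,12.9,0.4],0],
    [[7,12.9,0.4],0],
    [[7,12.9,0.4],0]
  ]
}}

```text
t: 2.38
eef_pos: [0.5318, -0.0636, 0.2997]
tool_rot: [-0.001, 0.998, -0.064, 0.0]
contact_force: [0.4, 0.5, 0.2]
gripper_width: 1.001
```

```bash
python3 - <<'E'
from st import *
st([.532,-.064,.30])
c=get_calibration('wrist');im=snap('wrist','w1.png');print(models.spot_in('clamp','wrist')[:3]);print(proj(c,[.532,-.064,.124]))
E
```

```text
t 2.375 p [ 0.5318 -0.0636  0.2997] q [-0.55  0.19  0.65  1.83 -0.13  1.16  0.01] F [0.4 0.5 0.2] w 1.0014208272694358 xax [ 0.992 -0.127  0.   ] z [ 0.001  0.001 -1.   ] yaw -7.3
delta cm [ 0.03  0.03 -0.03]
[{'centre': [211.0, 463.9], 'score': 0.87}, {'centre': [180.3, 321.8], 'score': 0.78}, {'centre': [303.7, 275.9], 'score': 0.71}]
[np.float64(181.77708528085077), np.float64(320.66767742189165)]
```

View pics/w1.png

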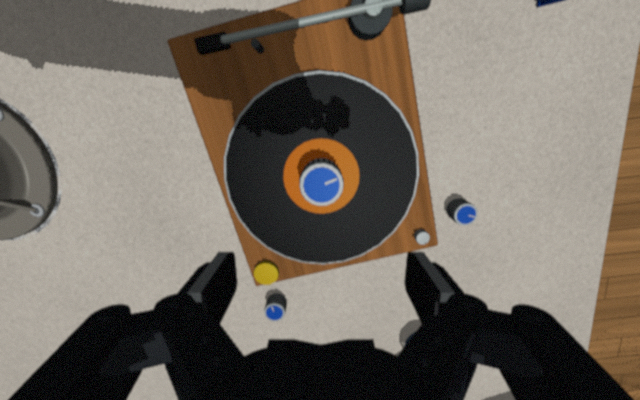

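The wrist view shows the clamp at [184,321] on the label, with the bench look-alikes clear of it and the pickup arm far off at the top. I'm refining the centre from the blue disc and from the record outline.

```bash
python3 - <<'E'
from st import *
c=get_calibration('wrist');im=cv2.imread('pics/w1.png').astype(int)
m=np.zeros((400,640),np.uint8);m[150:215,290:355]=1
b=((im[...,0]>im[...,2]+50)&(m>0)).astype(np.uint8)
h=cv2.convexHull(np.argwhere(b)[:,::-1].astype(np.int32));e=cv2.fitEllipse(h);print(e,ray(c,e[0][::-1],.124))
hsv=cv2.cvtColor(im.astype(np.uint8),cv2.COLOR_BGR2HSV)
o=((hsv[...,0]>3)&(hsv[...,0]<16)&(hsv[...,1]>190)).astype(np.uint8);o[:130]=0;o[220:]=0;o[:,:275]=0;o[:,365:]=0
h=cv2.convexHull(np.argwhere(o)[:,::-1].astype(np.int32));e=cv2.fitEllipse(h);print(e,ray(c,e[0][::-1],.078))
# platter: bright ring, world-plane circle fit
d=(im.max(2)<75).astype(np.uint8);d[:70]=0;d[264:]=0;d[:,:220]=0;d[:,422:]=0
h=cv2.convexHull(np.argwhere(d)[:,::-1].astype(np.int32));P=np.array([ray(c,p[0][::-1],.078)[:2] for p in h])
(cc,r)=cv2.minEnclosingCircle(P.astype(np.float32));print(cc,r)
E
```

```text
((320.996826171875, 184.50074768066406), (35.03331756591797, 35.880516052246094), 89.76242065429688) [ 0.5320123  -0.06623995  0.124     ]
((321.0281982421875, 173.3277587890625), (72.56584167480469, 80.40617370605469), 19.58072853088379) [ 0.53274228 -0.06183592  0.078     ]
(0.5301395058631897, -0.07809155434370041) 0.1848078817129135
```

Emit:
{"method": "carry_out", "body": {
  "deltas": [
    [[0,0.1,4],0],
    [[0,0.1,8],0],
    [[0,0.1,11],0],
    [[0,0.1,11],0],
    [[0,0.1,11],0]
  ]
}}

```text
t: 3.1
eef_pos: [0.5325, -0.0629, 0.191]
tool_rot: [-0.001, 0.998, -0.062, 0.001]
contact_force: [0.1, 0.5, 1.0]
gripper_width: 1.0
```

```bash
python3 - <<'E'
from st import *
st()
c=get_calibration('wrist');im=snap('wrist','w2.png')[:,:,::-1].astype(int)
r,k=proj(c,[.532,-.065,.124]);print(r,k)
b=(im[...,0]>im[...,2]+50).astype(np.uint8)
n,l,s,ce=cv2.connectedComponentsWithStats(b)
i=min([i for i in range(1,n) if s[i,4]>300],key=lambda i:np.hypot(ce[i][0]-k,ce[i][1]-r))
h=cv2.convexHull(np.argwhere(l==i)[:,::-1].astype(np.int32));e=cv2.fitEllipse(h);p=ray(c,e[0][::-1],.124);print(e,s[i],p)
st([p[0],p[1],.101])
E
```

```text
t 3.1 p [ 0.5325 -0.0629  0.191 ] q [-0.5   0.32  0.61  1.95 -0.23  0.93  0.11] F [0.1 0.5 1. ] w 0.9996650273717069 xax [ 0.992 -0.124  0.002] z [ 0.002  0.002 -1.   ] yaw -7.1
213.34864881557874 320.0809911140186
((320.2118835449219, 215.7410888671875), (49.530662536621094, 52.3750114440918), 92.14643859863281) [ 294  191   53   50 1987] [ 0.53185304 -0.06701868  0.124     ]
t 3.15 p [ 0.5328 -0.0631  0.1913] q [-0.5   0.32  0.61  1.95 -0.23  0.93  0.11] F [ 0.4 -0.3  0.7] w 0.9991621375383295 xax [ 0.992 -0.124  0.003] z [ 0.003  0.002 -1.   ] yaw -7.1
delta cm [-0.07  0.43  9.03]
```

View pics/w2.png

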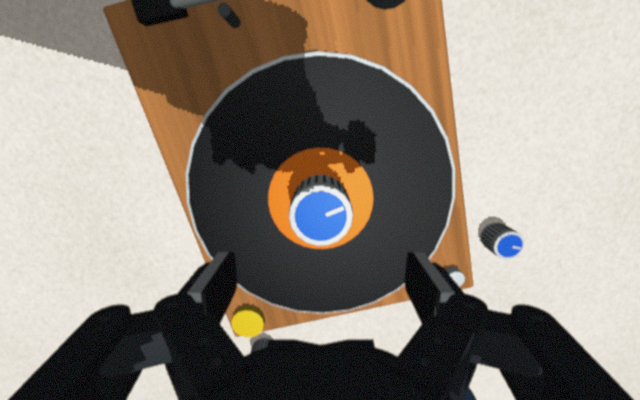

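The view at 0.19 m shows the clamp at [215,320], centred between the jaws, with white dash and blue disc intact. The estimates for y are -0.063 (fixed cameras) and -0.067 (wrist), so I'm using -0.065.

Emit:
{"method": "carry_out", "body": {
  "deltas": [
    [[0,0.2,3],0],
    [[-0.1,0.2,6],0],
    [[-0.1,0.2,8],0],
    [[-0.1,0.2,9],0],
    [[-0.1,0.2,9],0],
    [[-0.1,0.2,9],0]
  ]
}}

```text
t: 3.9
eef_pos: [0.5327, -0.0648, 0.1024]
tool_rot: [-0.001, 0.998, -0.062, 0.003]
contact_force: [-0.1, 0.6, 0.8]
gripper_width: 0.994
```

Emit:
{"method": "carry_out", "body": {
  "deltas": [
    [[0,0,0],0],
    [[0,0,0],0],
    [[0,0,0],0],
    [[0,0,0],0],
    [[0,0,0],0],
    [[0,0,0],0]
  ],
  "hand": 0,
  "newtons": 40
}}

```text
t: 4.65
eef_pos: [0.5332, -0.0648, 0.1033]
tool_rot: [-0.002, 0.998, -0.062, 0.003]
contact_force: [-2.7, 0.2, 6.6]
gripper_width: 0.589
```

```bash
python3 - <<'E'
from st import *
o,_=st([.532,-.065,.101]);print(o['torque'])
E
```

```text
t 4.65 p [ 0.5332 -0.0648  0.1033] q [-0.42  0.45  0.55  2.02 -0.34  0.75  0.21] F [-2.7  0.2  6.6] w 0.5885891149894398 xax [ 0.992 -0.124  0.006] z [ 0.006  0.003 -1.   ] yaw -7.1
delta cm [-0.11  0.04  0.23]
[ 0.15995178  0.4088683  -0.01066583]
```

Emit:
{"method": "carry_out", "body": {
  "deltas": [
    [[0,0,0],-5],
    [[0,0,0],-10],
    [[0,0,0],-15],
    [[0,0,0],-20],
    [[0,0,0],-20]
  ]
}}

```text
t: 5.28
eef_pos: [0.5331, -0.0648, 0.1034]
tool_rot: [-0.001, 0.994, 0.112, 0.003]
contact_force: [-0.2, 0.1, -0.5]
gripper_width: 0.586
```

```bash
cat > dash.py <<'E'
from st import *
def dash(fn):
    c=get_calibration('wrist');im=snap('wrist',fn)[:,:,::-1].astype(int)
    o,_=st();print('torque',np.round(o['torque'],2))
    p=o['eef_pos'];r,k=proj(c,[p[0],p[1],p[2]+.023]);print('exp px',r,k)
    b=(im[...,0]>im[...,2]+50).astype(np.uint8)
    n,l,s,ce=cv2.connectedComponentsWithStats(b)
    C=[i for i in range(1,n) if s[i,4]>200]
    if not C: print('no blue');return
    i=min(C,key=lambda i:np.hypot(ce[i][0]-k,ce[i][1]-r))
    h=cv2.convexHull(np.argwhere(l==i)[:,::-1].astype(np.int32));e=cv2.fitEllipse(h);print(e,s[i])
    mk=np.zeros(b.shape,np.uint8);cv2.fillConvexPoly(mk,h,1);mk=cv2.erode(mk,np.ones((5,5)))
    w=np.argwhere((mk>0)&(im[...,2]>130)&(b==0)|((mk>0)&(im[...,2]>170)))
    if len(w)<4: print('no dash');return
    q=[ray(c,x,p[2]+.023)[:2] for x in (e[0][::-1],w.mean(0))];print('n',len(w),'top',q[0],'dash yaw',np.degrees(np.arctan2(*(q[1]-q[0])[::-1])))
E
python3 -c "
from dash import *
dash('w3.png')"
```

```text
t 5.325 p [ 0.5331 -0.0648  0.1034] q [-0.35  0.43  0.45  2.02 -0.28  0.74  0.49] F [ 0.5  1.2 -0.5] w 0.5825884085734456 xax [0.975 0.221 0.007] z [ 0.006  0.003 -1.   ] yaw 12.7
torque [0.01 0.06 0.02]
exp px 267.4202399765518 322.00870799488524
((320.3465270996094, 268.9211730957031), (74.0365219116211, 82.7077407836914), 88.75190734863281) [ 279  232   83   74 4611]
n 85 top [ 0.53251546 -0.06581768] dash yaw 31.71411837424422
```

View pics/w3.png

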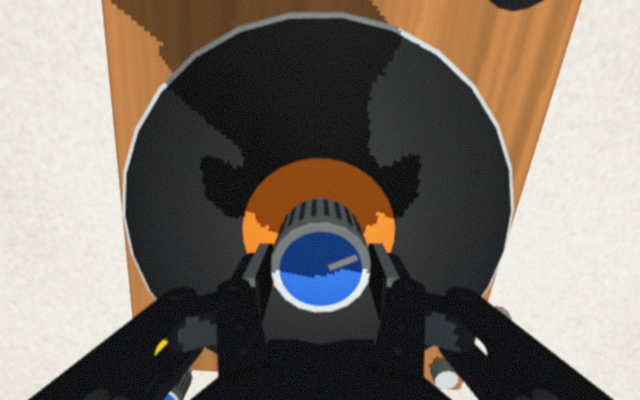

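The dash now lies at 31.7° yaw, against about 11° before, with near-zero torque. So the clamp turned the full 20° with the hand, past the 10° stop, and anticlockwise from above is the right way. I'm continuing.

Emit:
{"method": "carry_out", "body": {
  "deltas": [
    [[0,0,0],-10],
    [[0,0,0],-20],
    [[0,0,0],-30],
    [[0,0,0],-40],
    [[0,0,0],-50],
    [[0,0,0],-60],
    [[0,0,0],-70],
    [[0,0,0],-80],
    [[0,0,0],-80]
  ]
}}

```text
t: 6.45
eef_pos: [0.5327, -0.0648, 0.1034]
tool_rot: [0.001, 0.691, 0.723, 0.003]
contact_force: [-2.3, -0.1, 2.2]
gripper_width: 0.587
```

```bash
python3 -c "
from dash import *
dash('w4.png')"
```

```text
t 6.5 p [ 0.5327 -0.0648  0.1034] q [-0.08  0.4   0.11  2.   -0.07  0.74  1.68] F [-1.8  0.1  2.7] w 0.5848300735240027 xax [-0.043  0.999  0.003] z [ 0.005  0.003 -1.   ] yaw 92.5
torque [0.26 0.45 0.05]
exp px 270.6937370701168 323.23784089105106
((320.4571838378906, 268.7812194824219), (73.70653533935547, 82.25553131103516), 87.45394134521484) [ 280  232   82   74 4573]
n 94 top [ 0.53173611 -0.06626148] dash yaw 111.02643015531694
```

The clamp followed to 100° in total. I'm turning it past 115°, then lifting gently.

Emit:
{"method": "carry_out", "body": {
  "deltas": [
    [[0,0,0],-10],
    [[0,0,0],-19],
    [[0,0,0],-19],
    [[0,0,-0.2],-19],
    [[0,0,-0.4],-19],
    [[0,0,-0.6],-19],
    [[0,0,-0.6],-19]
  ],
  "newtons": 60
}}

```text
t: 7.38
eef_pos: [0.5325, -0.065, 0.1094]
tool_rot: [0.001, 0.563, 0.826, 0.003]
contact_force: [-2.2, -1.6, -2.1]
gripper_width: 0.575
```

```bash
python3 -c "
from dash import *
dash('w5.png')"
```

```text
t 7.425 p [ 0.5325 -0.065   0.1094] q [-0.02  0.39  0.03  1.99 -0.02  0.75  1.97] F [-2.7 -0.7 -2. ] w 0.578493464439817 xax [-0.366  0.931  0.001] z [ 0.005  0.003 -1.   ] yaw 111.5
torque [-0.29  0.5  -0.05]
exp px 271.4542332129294 322.72091333461395
((320.48876953125, 268.4458923339844), (73.17831420898438, 81.94686889648438), 87.99250030517578) [ 280  232   82   74 4523]
n 94 top [ 0.53134989 -0.0666231 ] dash yaw 129.37170022521292
```

It's free: 6 mm up (more than the 2.5 mm play), only about 2 N of weight, and the clamp hasn't shifted in the hand. I'm lifting straight up to 10 cm.

Emit:
{"method": "carry_out", "body": {
  "deltas": [
    [[0,0,-1],0],
    [[0,0,-2],0],
    [[0,0,-3],0],
    [[0,0,-4.5],0],
    [[0,0,-6],0],
    [[0,0,-7.5],0],
    [[0,0,-9],0],
    [[0,0,-9.4],0],
    [[0,0,-9.4],0],
    [[0,0,-9.4],0]
  ]
}}

```text
t: 8.68
eef_pos: [0.5316, -0.0652, 0.2028]
tool_rot: [0.001, 0.563, 0.826, 0.002]
contact_force: [0.4, -0.4, -2.1]
gripper_width: 0.58
```

```bash
python3 -c "
from dash import *
dash('w6.png')
a=snap('side','s6.png');b=snap('scene','c6.png')
cv2.imwrite('pics/fin.png',np.hstack([cv2.resize(x[y:y+190,w:w+190,::-1],(400,400),interpolation=cv2.INTER_CUBIC) for x,y,w in((a,100,225),(b,60,240))]))"
```

```text
t 8.725 p [ 0.5316 -0.0652  0.2027] q [-0.02  0.27  0.04  1.92 -0.02  0.95  1.97] F [ 0.1  0.1 -2.8] w 0.5774998734020745 xax [-0.366  0.931  0.002] z [ 0.004  0.003 -1.   ] yaw 111.5
torque [-0.07  0.02 -0.04]
exp px 271.4330765182487 322.7902246423069
((320.48297119140625, 268.40081787109375), (74.1094970703125, 81.8538818359375), 88.39209747314453) [ 280  232   82   74 4576]
n 92 top [ 0.53045093 -0.06688505] dash yaw 129.72383545898407
```

View pics/fin.png

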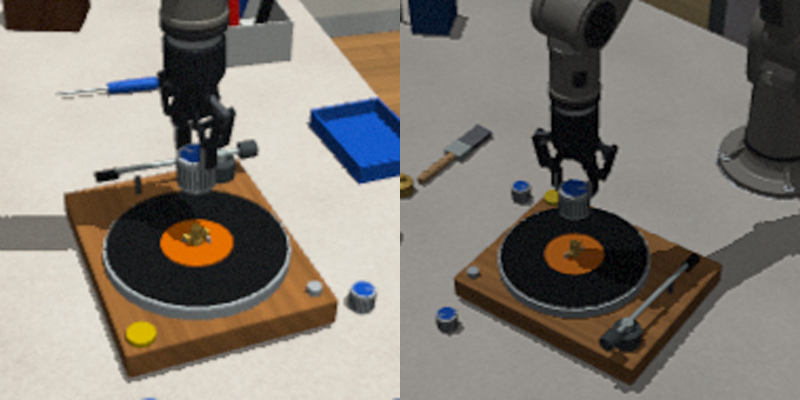

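Both views show the clamp upright in the gripper, well above the bare brass spindle. The pickup arm, adapter and look-alikes are undisturbed. Handing in.

```bash
python3 -c "
from st import *
st();print(bot.hand_in())"
```

```text
t 8.825 p [ 0.5317 -0.0652  0.2029] q [-0.02  0.27  0.04  1.92 -0.02  0.95  1.97] F [-0.4  0.1 -2.4] w 0.5749851557027977 xax [-0.366  0.931  0.001] z [ 0.004  0.003 -1.   ] yaw 111.5
the job is handed in; nothing more can be done
None
```

The clamp is off the spindle and held upright in the gripper, about 10 cm above the record. I handed the job in at 8.8 s of the 42 s allowed.

- **Unscrewing:** I turned it anticlockwise from above first, and it gave, so the thread is right-handed. The white dash followed the hand through 20° and 100° to about 119°. I then lifted it straight up by about 10 cm.
- **Last checks:** The wrist force was about 2.4 N, which fits the clamp's weight. The clamp's top had not shifted or grown in the wrist picture during the lift, so it did not slip. Both fixed cameras show the bare spindle, with the pickup arm, adapter and the two look-alikes that show in those close-ups where they were. I did not check the farther bystanders one by one.
- **Disagreements:** The cameras differed by about 4 mm on the clamp's y position, so I used the middle value. The grip opening read about 50 mm against the 52 mm nominal size.

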